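# Hook a return spring onto its anchor post with a spring puller

## Task

Take the spring puller from its stand, put its pin through the eye of the spring's wire end, stretch the spring and lay its hook round the anchor post, then ease off so that the hook sits on the post without snapping. Move the spring only with the puller, feel your way past the post without forcing the hook against the post or the stop lug behind it, do not overstretch the spring, and do not disturb the other things on the bench. Put the puller back upright in its stand.

Things in the scene. Friction and masses are not known exactly. Their poses are not given: they have to be found in the camera images.
- puller_grip (a point): Centre of the puller's handle: black, 24 x 24 mm, 50 mm high, any two opposite flats can be gripped. x and y are square to the flats, z runs up the tool. The pin's tip is 61 mm below this point, the underside of the collar 28 mm below it.
- puller: Spring puller, a loose 120 g tool that starts upright in its stand: square handle, under it a steel collar 16 mm wide and 3 mm thick, under that a plain round steel pin 6 mm thick, 33 mm long, with a rounded tip. Origin at the pin's tip, z up the tool. In the stand the collar rests on the stand's top, the tip 7 mm above the bench.
- stand_hole (a point): Centre of the hole's mouth in the puller's stand, a fixed grey block 40 x 40 mm, its top (this point) 40 mm above the bench, on a 52 mm square foot. The hole is vertical, 14 mm wide, 35 mm deep: 4 mm of play all round the pin.
- fixture: Fixed aluminium base plate, 220 x 120 mm and 12 mm thick, lying on the bench; origin under its centre, x along its length from the spring's stud towards the anchor post, z up. Its free upper face is 12 mm above the bench.
- stud (a point): The point on the plate's stud about which the spring swings (85 mm from the plate's centre towards -x), at the height of the spring's axis, 28 mm above the bench. Axes as the plate's.
- swing (a joint): Swing angle of the spring about the stud, rad: 0 when it points along the plate's x axis straight at the post, positive towards the plate's +y side. It starts at 0.28 to 0.45 and stays where it is left (slight friction); it swings freely down to -0.3.
- stretch (a joint): How far the spring is stretched, m: 0 at rest. The pull needed is about 2.7 N to start and 180 N per metre more. More than 0.050 overstretches it.
- hook: Level end of the spring in 5 mm steel wire, mid-plane always 28 mm above the bench. Origin on the stud at rest, x outwards, y left, z up. Outwards from the coils: closed round eye; straight shank at y = +8.5 mm; hook curling from the shank round its outer end to a nose on the -y side. Its mouth opens inwards and goes round the post's far side, coming from +y with the nose passing behind the post.
- eye (a point): Centre of the eye in the wire end, clear inner width 11 mm; 76 mm from the stud with the spring at rest, plus the stretch, and 28 mm above the bench. The plate lies 16 mm below the wire's mid-plane; the pin should reach 6 to 11 mm below the mid-plane.
- bend (a point): Centre of the hook's curve, 30 mm beyond the eye. Inner radius 6 mm, outer 11 mm; the nose ends 4 mm beyond and 7.5 mm to the -y side of this point, in 5 mm wire. When seated this point is 1 mm nearer to the stud than the post's centre. To swing in, it must be some 3 to 6 mm beyond the post's centre: shorter, its nose meets the post's side (much shorter, it goes by in front); longer, the lug.
- anchor: Anchor on the plate: two fixed rails 62 mm long, 4 mm high, origin between them on the plate's upper face, x as the plate's. Between them a steel shoe is clamped that carries the post (round, 10 mm thick, 15 mm head, top 39 mm above the bench) and a stop lug (26 mm wide, top 36 mm above the bench) whose near face is 17.5 mm beyond the post's centre.
- post_nominal (a point): Middle of the anchor's adjusting range, at the hook's height, 133 mm from the stud along the plate's x. The post itself is clamped anywhere up to 9 mm from here along the plate's x, either way, exactly on the line y = 0: its place is not measured and must be felt or seen. The hook must not press on post or lug with more than 15 N.
- nut_a: Bystander: black ring nut, 41 mm wide, 20 mm high.
- nut_b: Bystander: another such ring nut.
- valve_a: Bystander: black solenoid module standing on end, 42 x 38 mm, 87 mm high.
- valve_b: Bystander: another such module.
- pouch: Bystander: white pouch, 123 mm long, 28 mm wide, lying flat.
There are look-alikes about, which are no part of the job. What is shaped like the puller but green or orange is not meant.

How it is judged:
By the outcome, as a careful person would: the job done as asked, in the order asked, and still so for the second after the job is handed in, with the robot touching nothing.
It also fails if it takes over 72 s, if anything falls off the work surface, if the arm or the gripper's body presses on something with over 40 N, if the wrist force passes 120 N, or if a joint passes its speed limit or range.

## Robot

A 6-joint arm with a two-finger parallel gripper is mounted at the origin on a cart in front of the work surface, level with it; the furniture and walls round the work are solid. World frame = base frame: x ahead of the robot, y to its left, z up, the work surface at z = 0. Lengths are in m, angles in rad, forces in N, time in s.
With the tool pointing down it reaches from about 0.3 to 0.825 m from the base axis. Payload 5.4 kg.
Tool frame: the origin (TCP) lies between the finger pads; the fingertips stand 17 mm ahead of it and the grasp point (between the pads) lies 2 mm behind it; z points along the fingers, y is the direction in which the jaws open and shut (so a half turn about z gives the same grasp; the last joint's range is limited). The gripper opens to 92 mm and grips with 3 to 60 N. Pads are 20 mm wide; open, the fingers measure 128 mm over their backs; the gripper's body (75 mm by 189 mm) begins 69 mm behind the grasp point.
Start: joints at [1.03, 0.158, 1.597, -0, 1.386, -0.21], TCP at [0.187, 0.544, 0.232] pointing down, gripper open.
Joint ranges: [-2.91, 2.91], [-0.94, 2.29], [0.18, 2.7], [-1.29, 4.43], [0.17, 2.64], [-3, 3]. Speed limits (rad/s): [2.57, 2.57, 3.14, 3.14, 3.14, 3.14].

## Interface

Orientations are given as a unit quaternion [w, x, y, z].
In Python, from plant import arm, kin, telemetry, eyes, job, models gives the robot as it stands. The module is installed in compiled form; this text tells all that it offers. Calls block until the motion is done:
- arm.goto(position, orientation): joint-space move of the TCP to a pose.
- arm.move_linear(position, rotation=None, feed=0.15): straight line of the TCP; rotation=None keeps the orientation; feed is the mean speed in m/s.
- arm.goto_joints(angles): joint-space move.
- arm.release() and arm.clamp(squeeze=None): open the fingers fully, or close them until they stop; squeeze is the grip in N (None keeps the last).
- arm.pause(seconds).
- kin.inverse_kinematics(position, orientation): joint angles nearest the present ones, or None.
- telemetry.get_state(): the state.
- eyes.read_camera(name): name is "scene" or "side" or "wrist"; returns a dict with "img" (420x560x3 uint8, red, green, blue), "K" (3x3 intrinsics, pixels), "k1" (the pictures are not rectified: a ray, as slopes to the right and down, at radius r is drawn at 1 + k1 r^2 times it, then the intrinsics apply), "position" and "rotation" of the camera in the world; the wrist camera has in their place "T_tool_cam" (4x4, takes a point from camera to tool coordinates, whose origin is the TCP and whose axes are the flange's). Camera axes: x right, y up, looking along -z (the intrinsics and any distortion apply to the point x, -y, -z); pixel columns grow to the right and rows downward; lengths in m; the calibration is good to about 2 mm. A picture is of the moment at which its call begins: read the wrist's pose just before it. There is no depth.
A pose or a line that the arm cannot do raises arm.MotionError and nothing moves.
- job.hand_in(): hands the job in, once; it reports no verdict.
Trained networks look in a picture, given as the dict that the camera call returned (one of the last four; its "shot" number tells which), for a name from the list of things; names that differ only in an ending like _2 or _b are one class to them, and where a whole thing is asked for, a point or a joint stands for the part that bears it (a point fixed in the world has none). Each returns a list of dicts, best first, with "score" (0 to 1); they miss things now and then, are a little off and sometimes report something else, mostly with a low value. They report only what shows in the picture. A call takes as long as a camera call. They do not tell look-alikes from the thing itself.
- models.spot_in(picture, name): "rect" ([centre column, centre row, width, height] as shares, 0 to 1, of the picture: columns of its width, rows of its height, round what is visible of it).
- models.mark_of(picture, name): "location" ([column, row] as shares, 0 to 1, of the picture: columns of its width, rows of its height: a listed point, or the origin of a listed thing).
The state is a dict: "t": time; "q": joint angles; "qd": joint speeds; "effort": joint torques, N m; "eef_pos": TCP position; "tool_rot": TCP orientation; "ft_force": force on the tool from outside, world axes, zero at the start; "torque": the same for the moment, N m; "opening": finger opening in m.
Only numpy, scipy, OpenCV 4.12 (cv2) and the standard library are available. Lean on these libraries where they do the work, as an engineer would, in place of code of your own. Each camera call takes 0.05 s, during which the arm holds its last target. There are 200 camera calls.

## Working session

There is one attempt and no reset: what is moved stays moved. The work goes in short steps, each a Python script; the robot and the scene stay as the last script left them, time stands still between calls to the robot, and variables do not carry over. Pictures are saved under pics/ and viewed, on a budget of 10 in all, crops included, one or two more only if the job needs it, and the job is handed in when it is done.

```bash
mkdir -p pics; cat > h.py <<'E'
import numpy as np, cv2
from scipy.spatial.transform import Rotation as R
from plant import arm, kin, telemetry, eyes, job, models
def quat(q): return R.from_quat([q[1],q[2],q[3],q[0]])
def down(yaw):  # tool z down, tool x at angle yaw in world
    m=np.array([[np.cos(yaw),np.sin(yaw),0],[np.sin(yaw),-np.cos(yaw),0],[0,0,-1]])
    x,y,z,w=R.from_matrix(m).as_quat(); return [w,x,y,z]
def shot(name):
    s=telemetry.get_state(); p=eyes.read_camera(name)
    if name=="wrist":
        T=np.array(p["T_tool_cam"]); r=s["tool_rot"]; r=np.array(r); M=quat(r).as_matrix() if r.size==4 else r
        p["Rw"]=M@T[:3,:3]; p["pw"]=np.array(s["eef_pos"])+M@T[:3,3]
    else:
        r=np.array(p["rotation"]); p["Rw"]=quat(r).as_matrix() if r.size==4 else r; p["pw"]=np.array(p["position"])
    return p
def ray(p,uv):
    K=np.array(p["K"]); d=np.array([p["k1"],0,0,0,0],float)
    a=cv2.undistortPoints(np.array([[uv]],float),K,d)[0,0]
    return p["Rw"]@np.array([a[0],-a[1],-1])
def at_z(p,uv,z):
    d=ray(p,uv); return p["pw"]+d*(z-p["pw"][2])/d[2]
def proj(p,X):
    c=p["Rw"].T@(np.array(X)-p["pw"]); 
    return cv2.projectPoints(np.array([[c[0],-c[1],-c[2]]]),np.zeros(3),np.zeros(3),np.array(p["K"]),np.array([p["k1"],0,0,0,0],float))[0][0,0]
def mark(p,name,z=None):
    o=[]
    for m in models.mark_of(p,name):
        uv=np.array(m["location"])*[560,420]; o.append((round(m["score"],2),uv.round(1),None if z is None else at_z(p,uv,z)[:3].round(4)))
    return o
def save(p,f,crop=None,s=1):
    im=p["img"][...,::-1]
    if crop: im=im[crop[1]:crop[3],crop[0]:crop[2]]
    cv2.imwrite("pics/"+f,cv2.resize(im,None,fx=s,fy=s,interpolation=cv2.INTER_CUBIC))
E
python3 - <<'E'
from h import *
s=telemetry.get_state(); print({k:np.round(v,3) for k,v in s.items()})
Z=dict(puller_grip=.068,stand_hole=.04,fixture=0,stud=.028,eye=.028,bend=.028,anchor=.012,post_nominal=.028,nut_a=0,valve_a=0,pouch=0)
for c in("scene","side"):
    p=shot(c); save(p,c+"0.png"); print(c,p["pw"].round(3))
    for n,z in Z.items():
        print(n,[(a,b.tolist(),x.tolist()) for a,b,x in mark(p,n,z)[:4]])
E
```

```text
{'t': np.float64(0.0), 'q': array([ 1.03 ,  0.159,  1.598, -0.   ,  1.386, -0.21 ]), 'qd': array([ 0.001,  0.   ,  0.   , -0.001,  0.   , -0.002]), 'effort': array([-2.0000e-03, -3.8558e+01, -3.2211e+01,  7.0000e-02,  3.8000e-02,
       -0.0000e+00]), 'eef_pos': array([0.186, 0.543, 0.231]), 'tool_rot': array([-0.   ,  0.165,  0.986, -0.001]), 'ft_force': array([ 0.223, -0.362, -0.382]), 'torque': array([0.054, 0.053, 0.007]), 'opening': np.float64(0.092)}
scene [ 0.098 -0.744  0.648]
puller_grip [(0.82, [394.4, 270.2], [0.5803, -0.3655, 0.068]), (0.63, [342.4, 247.7], [0.5379, -0.2623, 0.068])]
stand_hole [(0.92, [338.8, 259.7], [0.5304, -0.2635, 0.04])]
fixture [(0.72, [241.3, 196.1], [0.495, 0.0942, 0.0])]
stud [(0.73, [255.6, 196.3], [0.5073, 0.0376, 0.028]), (0.22, [363.8, 242.4], [0.6177, -0.2411, 0.028])]
eye [(0.64, [235.9, 191.3], [0.4764, 0.0842, 0.028])]
bend [(0.39, [221.3, 185.5], [0.4569, 0.1287, 0.028])]
anchor [(0.68, [233.9, 179.8], [0.507, 0.1575, 0.012])]
post_nominal [(0.71, [234.2, 173.5], [0.5116, 0.1622, 0.028]), (0.54, [287.5, 322.0], [0.3632, -0.3307, 0.028])
[... 465 characters left out ...]
5.8, 266.4], [0.5861, -0.3628, 0.068])]
stand_hole []
fixture [(0.67, [264.3, 201.7], [0.5046, 0.1143, 0.0])]
stud [(0.7, [266.5, 205.1], [0.4963, 0.0352, 0.028])]
eye [(0.58, [256.4, 195.7], [0.4794, 0.103, 0.028]), (0.56, [268.3, 203.4], [0.5033, 0.0445, 0.028])]
bend [(0.54, [251.4, 191.5], [0.4699, 0.1357, 0.028])]
anchor [(0.57, [260.4, 184.6], [0.5117, 0.2148, 0.012])]
post_nominal [(0.43, [260.9, 189.1], [0.5009, 0.146, 0.028])]
nut_a [(0.63, [242.6, 237.5], [0.4092, -0.0797, 0.0]), (0.49, [349.1, 253.7], [0.6509, -0.219, 0.0])]
valve_a [(0.79, [325.4, 228.1], [0.6334, -0.0836, 0.0]), (0.65, [306.8, 300.7], [0.501, -0.3705, 0.0])]
pouch [(0.97, [237.1, 291.9], [0.3626, -0.3063, 0.0])]
```

View pics/scene0.png

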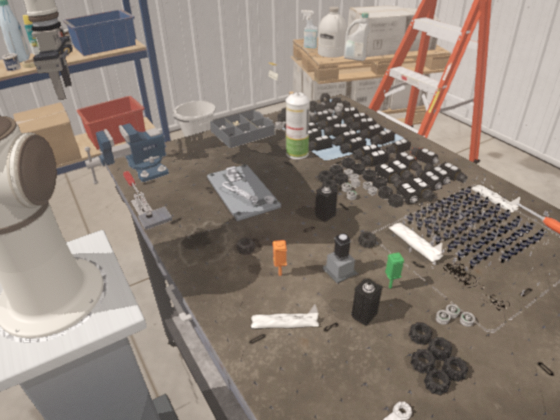

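```bash
python3 - <<'E'
from h import *
# look down on the plate
for yaw in (-np.pi/2,np.pi/2,0):
    q=kin.inverse_kinematics([0.50,0.06,0.30],down(yaw)); print(yaw,None if q is None else np.round(q,2))
T=np.array(shot("wrist")["T_tool_cam"]); print(T.round(3))
E
```

```text
-1.5707963267948966 None
1.5707963267948966 [-0.12 -0.07  1.7  -0.    1.51 -0.12]
0 [-0.12 -0.07  1.7  -0.    1.51  1.45]
[[-0.     0.966  0.257  0.071]
 [ 1.     0.     0.    -0.   ]
 [ 0.     0.257 -0.966 -0.153]
 [ 0.     0.     0.     1.   ]]
```

The scene shows the black puller at (342,247) in the grey stand (340,262), with orange (280,253) and green (395,267) look-alikes either side. The plate is at (243,190), its x axis roughly along world +y. Next I look at the plate and the stand from close by.

```bash
python3 - <<'E'
from h import *
arm.goto([0.50,0.15,0.25],down(np.pi/2))
p=shot("wrist"); save(p,"plate.png",s=1.4); print(p["K"], p["k1"], p["pw"].round(3))
for n,z in dict(fixture=0,stud=.028,eye=.028,bend=.028,anchor=.012,post_nominal=.028).items():
    print(n,[(a,b.tolist(),x.tolist()) for a,b,x in mark(p,n,z)[:3]])
np.save("plate.npy",np.r_[p["pw"],p["Rw"].ravel()]); print(telemetry.get_state()["t"])
arm.goto([0.535,-0.26,0.25],down(np.pi/2))
p=shot("wrist"); save(p,"stand.png",s=1.4)
for n,z in dict(puller_grip=.068,stand_hole=.04).items():
    print(n,[(a,b.tolist(),x.tolist()) for a,b,x in mark(p,n,z)[:3]])
np.save("stand.npy",np.r_[p["pw"],p["Rw"].ravel()]); print(telemetry.get_state()["t"])
E
```

```text
[[303.10190718   0.         281.67051279]
 [  0.         303.10190718 208.56059802]
 [  0.           0.           1.        ]] -0.053946930448032865 [0.5   0.222 0.403]
fixture [(0.67, [286.7, 212.7], [0.5072, 0.1092, 0.0])]
stud [(0.6, [281.6, 277.2], [0.5003, 0.0255, 0.028])]
eye [(0.84, [264.3, 227.5], [0.4777, 0.097, 0.028]), (0.29, [280.0, 278.5], [0.4981, 0.0236, 0.028])]
bend [(0.83, [257.5, 201.1], [0.4695, 0.1323, 0.028]), (0.57, [262.2, 225.3], [0.475, 0.1, 0.028])]
anchor [(0.65, [287.3, 176.2], [0.5075, 0.1618, 0.012])]
post_nominal [(0.95, [291.2, 178.7], [0.5121, 0.1611, 0.028])]
3.425
puller_grip [(0.95, [332.6, 265.4], [0.5975, -0.3474, 0.068]), (0.67, [281.5, 196.4], [0.5357, -0.2623, 0.068]), (0.65, [183.7, 142.9], [0.4291, -0.2026, 0.068])]
stand_hole [(0.81, [284.3, 187.5], [0.5391, -0.2574, 0.04])]
5.1
```

View pics/plate.png

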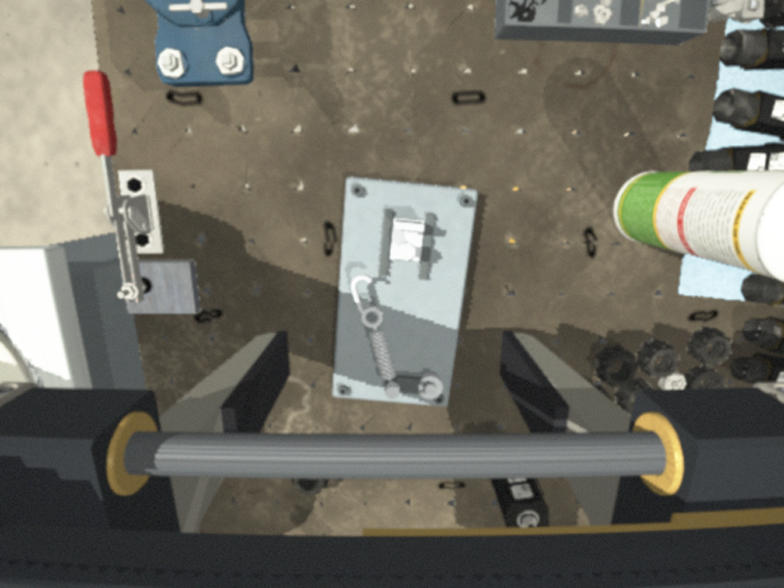

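View pics/stand.png

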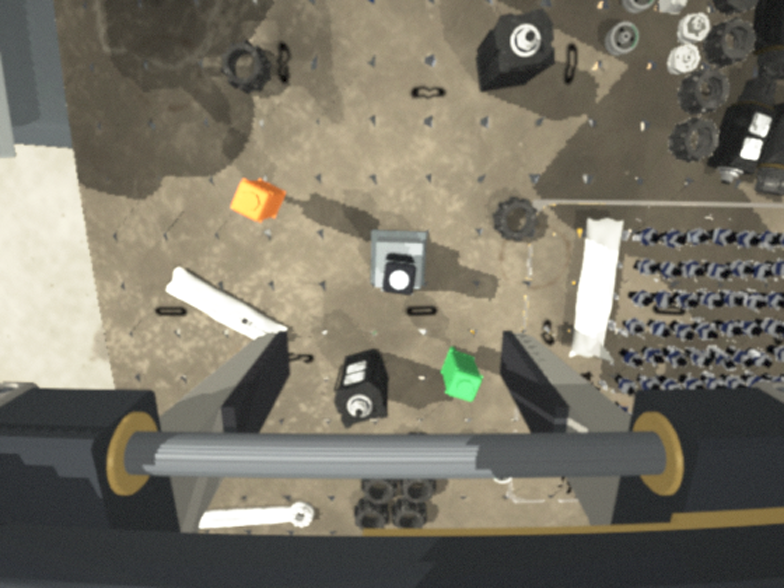

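The plate picture shows its four corners at (347,178), (477,188), (446,405) and (333,397), the stud at (391,390), the eye at (371,317), the hook at (360,285) and the white shoe at (408,243). In the stand picture the puller top is at (400,280) in a stand aligned with the world axes. I'll grip with the jaws along world y, the pulling direction.

```bash
python3 - <<'E'
from h import *
v=np.load("plate.npy"); p=shot("wrist"); P=dict(p); P["pw"]=v[:3]; P["Rw"]=v[3:].reshape(3,3)
C=[at_z(P,np.array(c)/1.4,.012)[:2] for c in((347,178),(477,188),(446,405),(333,397))]
print(np.round(C,4)); ax=(C[0]+C[1]-C[2]-C[3])/2; print(np.linalg.norm(ax),np.degrees(np.arctan2(ax[1],ax[0])),np.mean(C,0),np.linalg.norm(C[0]-C[1]))
print("stud",at_z(P,np.array((391,390))/1.4,.03),"eye",at_z(P,np.array((371,317))/1.4,.03))
arm.goto([0.537,-0.2615,0.16],down(0))
arm.move_linear([0.537,-0.2615,0.066],feed=.12)
arm.clamp(45); s=telemetry.get_state(); print(s["opening"],np.round(s["ft_force"],2),s["t"])
arm.move_linear([0.537,-0.2615,0.13],feed=.1)
s=telemetry.get_state(); print(s["opening"],np.round(s["ft_force"],2),np.round(s["eef_pos"],4),s["t"])
arm.goto([0.48,0.11,0.15],down(0))
p=shot("wrist"); save(p,"over.png",s=1.4); np.save("over.npy",np.r_[p["pw"],p["Rw"].ravel()])
for n,z in dict(fixture=0,stud=.028,eye=.028,bend=.028,anchor=.012,post_nominal=.028,puller=.091,puller_grip=.152).items():
    print(n,[(a,b.tolist(),x.tolist()) for a,b,x in mark(p,n,z)[:3]])
s=telemetry.get_state(); print(s["opening"],np.round(s["eef_pos"],4),s["t"])
E
```

```text
[[ 0.4578  0.2236]
 [ 0.5744  0.2151]
 [ 0.5536 -0.0022]
 [ 0.4375  0.0068]]
0.21800812887525883 84.58595159074349 [0.50582643 0.11081287] 0.11687830877688164
stud [0.49710669 0.02452586 0.03      ] eye [0.47870372 0.09913178 0.03      ]
0.023966993753158177 [0.36 0.83 0.63] 8.5167
0.023855941067593277 [-0.4   0.06 -1.18] [ 0.5366 -0.2612  0.1293] 9.3083
fixture [(0.58, [282.0, 175.9], [0.5068, 0.108, 0.0])]
stud [(0.96, [370.2, 190.2], [0.4978, 0.0262, 0.028]), (0.63, [227.4, 174.1], [0.5129, 0.1579, 0.028])]
eye [(0.57, [490.1, 48.2], [0.622, -0.0701, 0.028]), (0.55, [291.5, 211.1], [0.4778, 0.0992, 0.028])]
bend [(0.34, [230.4, 174.4], [0.5126, 0.1552, 0.028]), (0.2, [280.6, 180.2], [0.5072, 0.1093, 0.028])]
anchor [(0.66, [229.4, 172.6], [0.5119, 0.1588, 0.012])]
post_nominal [(0.66, [224.1, 177.8], [0.5095, 0.1611, 0.028])]
puller [(0.67, [284.7, 226.3], [0.4836, 0.1062, 0.091])]
puller_grip [(0.97, [280.0, 263.6], [0.4825, 0.1093, 0.152])]
0.023778968266570503 [0.4801 0.1098 0.15  ] 11.1667
```

View pics/over.png

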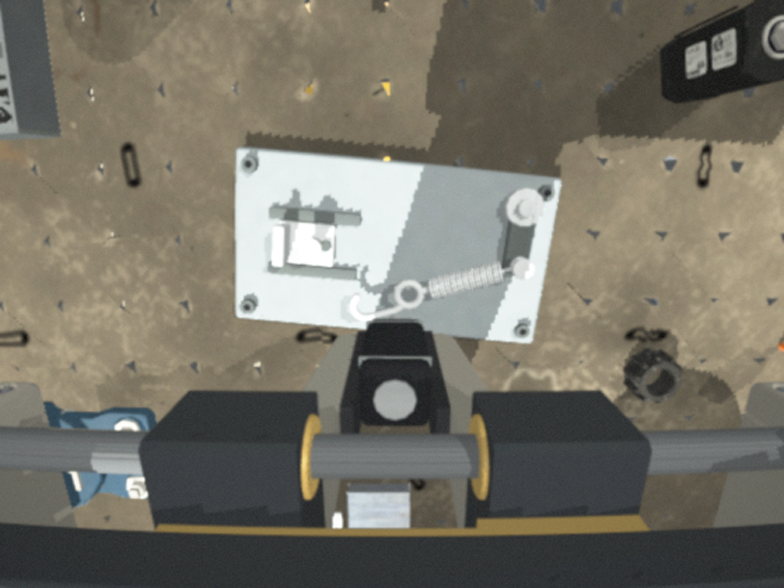

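The eye is at (408,293), the stud at (521,268), the lug at (278,245) and the post just right of it near (320,242). The pin itself is hidden under the handle. I zoom in to place the post and lug.

```bash
python3 -c "
import cv2
im=cv2.imread('pics/over.png'); im=cv2.resize(im,(560,420),interpolation=cv2.INTER_AREA)[130:250,160:410]
im=cv2.convertScaleAbs(im,alpha=.85); cv2.imwrite('pics/crop.png',cv2.resize(im,None,fx=3.2,fy=3.2,interpolation=cv2.INTER_CUBIC))"
```

```text
(no output)
```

View pics/crop.png

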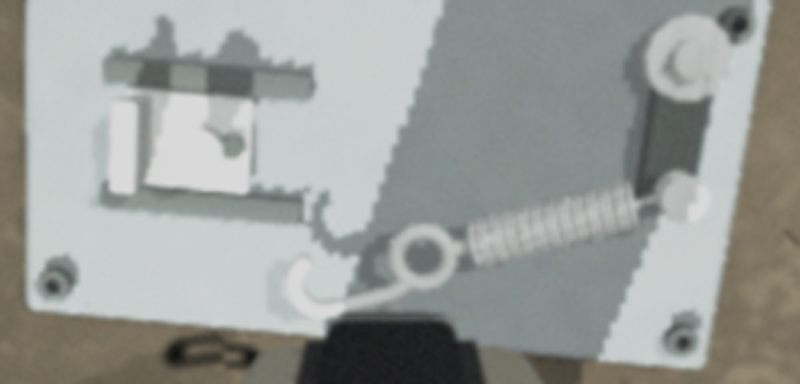

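The lug's top is at x 109–138, y 97–193 (crop pixels). The shadow bumps (160,50) and (232,50) put the post's head at about (203,145), white on white. The eye is at (423,255) and the stud at (683,197). Now the geometry.

```bash
python3 - <<'E'
from h import *
v=np.load("over.npy"); P=shot("wrist"); P["pw"]=v[:3]; P["Rw"]=v[3:].reshape(3,3)
f=lambda c,z:at_z(P,(160+c[0]/3.2,130+c[1]/3.2),z)[:2]
g=lambda c,z:at_z(P,(c[0]/1.4,c[1]/1.4),z)[:2]
C=np.array([g((236,149),.012),g((236,316),.012),g((533,342),.012),g((561,178),.012)])
# +x end: first two.  fit rigid
ref=np.array([[.11,-.06],[.11,.06],[-.11,.06],[-.11,-.06]])
M,_=cv2.estimateAffinePartial2D(ref,C); sc=np.hypot(M[0,0],M[1,0]); a=np.arctan2(M[1,0],M[0,0]); print("scale",sc,"yaw",np.degrees(a),"ctr",M[:,2])
print("resid",(C-(ref@M[:,:2].T+M[:,2])).round(4).tolist())
L=lambda w:np.array([[np.cos(a),np.sin(a)],[-np.sin(a),np.cos(a)]])@(w-M[:,2])/sc
for n,c,z in(("lugnear",(138,145),.036),("lugfar",(109,145),.036),("eye",(423,255),.0295),("stud",(683,197),.032),("bendouter",(290,290),.028),("shoe_near",(252,145),.016)):
    w=f(c,z); print(n,w.round(4),"plate",L(w).round(4))
E
```

```text
scale 0.9848911999121256 yaw 84.87053195264707 ctr [0.50606459 0.10971361]
resid [[-0.0009, 0.0003], [0.0012, 0.0004], [0.0001, -0.0009], [-0.0004, 0.0002]]
lugnear [0.5131 0.1782] plate [ 0.0699 -0.0009]
lugfar [0.5131 0.1863] plate [ 0.0781 -0.0002]
eye [0.4796 0.0986] plate [-0.0137  0.0258]
stud [0.4973 0.0243] plate [-0.0871  0.0011]
bendouter [0.4684 0.1379] plate [0.0251 0.0406]
shoe_near [0.5099 0.1493] plate [ 0.0403 -0.0003]
```

```bash
cat >> h.py <<'E'
def F(n=4):
    o=[]
    for i in range(n):
        arm.pause(.02); o.append(telemetry.get_state()["ft_force"])
    return np.mean(o,0)
def guarded(target,F0,lim,step=.003,feed=.05,axes=(0,1,2),verbose=True):
    """step the TCP to target, stop when the force change on axes passes lim"""
    while 1:
        c=np.array(guarded.cmd); d=np.array(target)-c; L=np.linalg.norm(d)
        if L<1e-5: return True,F()-F0
        n=c+d*min(1,step/L); arm.move_linear(n.tolist(),feed=feed); guarded.cmd=n
        df=F(2)-F0
        if verbose: print(n.round(4),df.round(1),round(float(telemetry.get_state()["t"]),2))
        if np.linalg.norm(df[list(axes)])>lim: return False,df
E
python3 - <<'E'
from h import *
x,y=.4785,.0985
arm.move_linear([x,y,.15],feed=.1)
arm.move_linear([x,y,.104],feed=.1); arm.pause(.2); F0=F(10); print(F0.round(2),telemetry.get_state()["t"],np.round(telemetry.get_state()["eef_pos"],4))
guarded.cmd=np.array([x,y,.104])
print(guarded([x,y,.0785],F0,3.5))
p=shot("wrist"); save(p,"ins.png",crop=(150,110,420,300),s=2.8)
print(telemetry.get_state()["t"],np.round(telemetry.get_state()["eef_pos"],4))
E
```

```text
[ 0.17 -0.21 -1.14] 12.4583 [0.4788 0.0985 0.1044]
[0.4785 0.0985 0.101 ] [-0.4 -0.1  0.6] 12.74
[0.4785 0.0985 0.098 ] [-0.5 -0.7  0.2] 13.03
[0.4785 0.0985 0.095 ] [ 0.   0.3 -0.2] 13.31
[0.4785 0.0985 0.092 ] [-0.1  0.3  0.5] 13.59
[0.4785 0.0985 0.089 ] [ 0.3 -0.5 -0.2] 13.88
[0.4785 0.0985 0.086 ] [-0.4 -0.1  0.3] 14.16
[0.4785 0.0985 0.083 ] [-0.5  0.4 -0.2] 14.44
[0.4785 0.0985 0.08  ] [-0.2  0.4 -0.2] 14.72
[0.4785 0.0985 0.0785] [0.1 0.4 0.4] 15.01
(True, array([ 0.22276451,  0.25791996, -0.55641147]))
15.125 [0.4785 0.0985 0.0785]
```

View pics/ins.png

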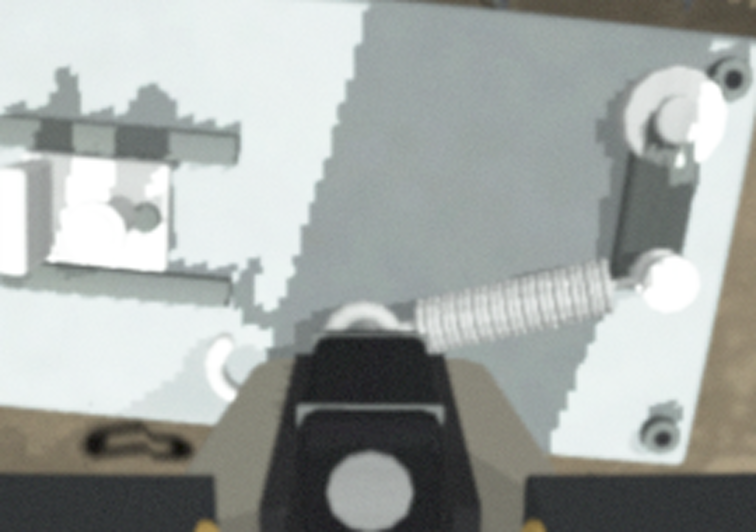

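There was no resistance down to depth, and the eye's rim shows at (362,315) just behind the handle. The post's head is visible at (92,232), the lug edge at about (45,225) and the stud at (668,283). I check the pin is in the eye by pulling gently outward.

```bash
python3 - <<'E'
from h import *
P=shot("wrist")
g=lambda c,z:at_z(P,(150+c[0]/2.8,110+c[1]/2.8),z)[:2]
a=np.radians(84.8); U=np.array([np.cos(a),np.sin(a)]); V=np.array([-U[1],U[0]])
st=g((668,283),.034)
for n,w in (("post",g((92,232),.039)),("lug",g((47,222),.036)),("stud",st)): print(n,w.round(4),((w-st)@U).round(4),((w-st)@V).round(4))
arm.pause(.1); F0=F(10)
b=a+.35; r=np.array([np.cos(b),np.sin(b)])
c=np.array([.4785,.0985,.0785]); guarded.cmd=c
print(guarded(c+np.r_[r*.010,0],F0,5,step=.002))
s=telemetry.get_state(); print(s["opening"],np.round(s["eef_pos"],4),s["t"])
E
```

```text
post [0.5109 0.1621] 0.1377 -0.0013
lug [0.5127 0.1737] 0.1494 -0.002
stud [0.4972 0.0251] 0.0 0.0
[0.478  0.1004 0.0785] [ 0.3 -0.  -0. ] 15.72
[0.4775 0.1024 0.0785] [ 0.9 -0.1  0.1] 16.01
[0.477  0.1043 0.0785] [ 0.8 -2.4  0.3] 16.29
[0.4764 0.1062 0.0785] [ 1.  -3.7 -0.5] 16.57
[0.4759 0.1082 0.0785] [ 1.5 -3.1 -0.2] 16.86
(True, array([ 1.32199551, -2.93047   , -0.3714808 ]))
0.02379970285807585 [0.476  0.1082 0.0785] 16.925
```

The pin is in the eye: it pulls back about 3.2 N, with onset at TCP y ≈ 0.103. That puts the stud at about (0.4973, 0.0272) in the pin's frame and the post about 136 mm from it. Next I stretch to a bend about 4.5 mm beyond the post and swing in under force guard.

```bash
cat >> h.py <<'E'
A=np.radians(84.8); ST=np.array([.4973,.0272]); FB=np.array([.2,-.1,-1.2])
def at(sw,rad,z=.0785):
    b=A+sw; return [ST[0]+rad*np.cos(b),ST[1]+rad*np.sin(b),z]
def where():
    d=np.array(telemetry.get_state()["eef_pos"])[:2]-ST; return np.arctan2(d[1],d[0])-A, np.hypot(*d)
def to(sw,rad,z=.0785,feed=.06,n=3,v=True):
    arm.move_linear(at(sw,rad,z),feed=feed); f=F(n)-FB; w=where(); b=A+w[0]
    fr=f[0]*np.cos(b)+f[1]*np.sin(b); ft=-f[0]*np.sin(b)+f[1]*np.cos(b)
    if v: print("sw %.3f rad %.4f | Frad %.1f Ftan %.1f Fz %.1f t %.1f"%(w[0],w[1],fr,ft,f[2],telemetry.get_state()["t"]))
    return fr,ft
E
python3 - <<'E'
from h import *
w=where(); print(w)
for r in (.092,.100,.107,.1135): fr,ft=to(w[0],r)
for sw in (.30,.25,.20,.17,.15): fr,ft=to(sw,.1135,feed=.05)
E
```

```text
(np.float64(0.348446033745738), np.float64(0.08373180831242483))
sw 0.348 rad 0.0918 | Frad -5.0 Ftan 0.7 Fz -0.4 t 17.3
sw 0.348 rad 0.0994 | Frad -6.3 Ftan -0.2 Fz -0.1 t 17.6
sw 0.348 rad 0.1061 | Frad -7.3 Ftan 0.9 Fz -0.1 t 17.9
sw 0.348 rad 0.1123 | Frad -8.3 Ftan 0.3 Fz -0.7 t 18.2
sw 0.298 rad 0.1120 | Frad -8.3 Ftan 0.3 Fz 0.0 t 18.5
sw 0.249 rad 0.1120 | Frad -8.4 Ftan 0.1 Fz 0.5 t 18.9
sw 0.201 rad 0.1120 | Frad -9.1 Ftan 0.1 Fz 0.7 t 19.2
sw 0.171 rad 0.1120 | Frad -8.7 Ftan -0.1 Fz 0.7 t 19.5
sw 0.152 rad 0.1120 | Frad -8.3 Ftan 0.8 Fz -0.1 t 19.8
```

```bash
python3 - <<'E'
from h import *
RC=.1146
fr0,ft0=to(.15,RC)
for sw in np.arange(.138,-.001,-.0115):
    fr,ft=to(sw,RC,feed=.04)
    if abs(ft)>2.5 or abs(fr-fr0)>2.5:
        to(sw+.025,RC,feed=.04); print("contact at",sw); break
E
```

```text
sw 0.152 rad 0.1131 | Frad -8.8 Ftan 0.4 Fz 0.6 t 20.1
sw 0.140 rad 0.1131 | Frad -9.0 Ftan 0.0 Fz 0.7 t 20.4
sw 0.129 rad 0.1131 | Frad -8.9 Ftan 0.2 Fz 0.7 t 20.7
sw 0.118 rad 0.1130 | Frad -9.0 Ftan 0.4 Fz 0.4 t 21.0
sw 0.107 rad 0.1130 | Frad -8.7 Ftan 0.8 Fz 0.8 t 21.3
sw 0.095 rad 0.1130 | Frad -8.6 Ftan 0.1 Fz 0.9 t 21.6
sw 0.084 rad 0.1130 | Frad -8.9 Ftan 0.8 Fz 0.8 t 21.9
sw 0.073 rad 0.1130 | Frad -9.0 Ftan 0.4 Fz 0.7 t 22.2
sw 0.061 rad 0.1130 | Frad -9.5 Ftan 0.3 Fz 1.2 t 22.5
sw 0.050 rad 0.1130 | Frad -9.3 Ftan 0.3 Fz 1.1 t 22.8
sw 0.039 rad 0.1130 | Frad -9.0 Ftan 0.9 Fz 0.8 t 23.1
sw 0.028 rad 0.1130 | Frad -8.6 Ftan 0.2 Fz 1.0 t 23.4
sw 0.017 rad 0.1130 | Frad -8.8 Ftan 0.2 Fz 1.0 t 23.7
sw 0.005 rad 0.1129 | Frad -8.7 Ftan -0.2 Fz 1.1 t 24.0
```

```bash
python3 - <<'E'
from h import *
p=shot("wrist"); save(p,"swung.png",crop=(150,110,420,300),s=2.8)
E
```

```text
(no output)
```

View pics/swung.png

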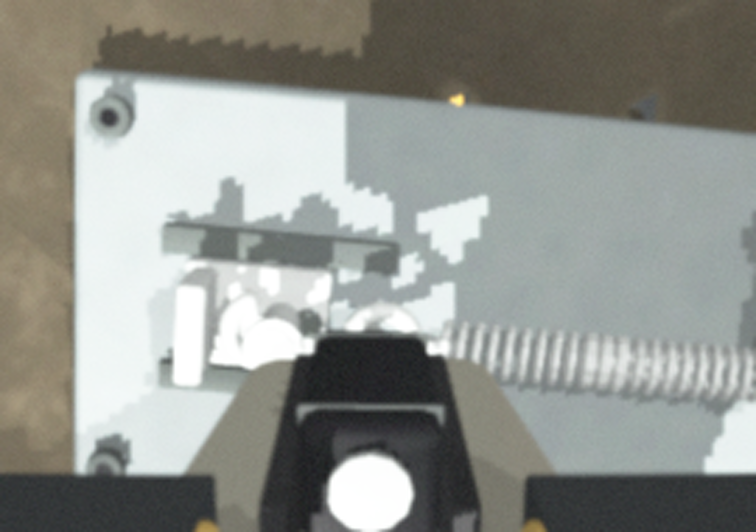

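The hook wire (232,325) lies behind the post head (272,338), between it and the lug (190,335). Now I ease off.

```bash
python3 - <<'E'
from h import *
for r in np.arange(.1136,.1025,-.001):
    fr,ft=to(0.0,r,feed=.02)
    if abs(ft)>5: print("side force"); break
    if fr>-.6: break
E
```

```text
sw 0.006 rad 0.1119 | Frad -8.9 Ftan 0.2 Fz 1.1 t 24.3
sw 0.006 rad 0.1110 | Frad -8.8 Ftan 0.8 Fz 0.9 t 24.6
sw 0.006 rad 0.1100 | Frad -8.3 Ftan 0.1 Fz 1.2 t 24.9
sw 0.006 rad 0.1091 | Frad -8.3 Ftan 0.3 Fz 1.6 t 25.2
sw 0.007 rad 0.1083 | Frad -7.0 Ftan 0.6 Fz 0.9 t 25.5
sw 0.008 rad 0.1080 | Frad -5.6 Ftan 1.3 Fz 1.0 t 25.8
sw 0.007 rad 0.1077 | Frad -2.9 Ftan 2.0 Fz 0.2 t 26.1
sw 0.000 rad 0.1069 | Frad -0.5 Ftan 1.3 Fz -0.1 t 26.4
```

```bash
python3 - <<'E'
from h import *
to(0.0,.1052,feed=.02,n=6)
to(0.010,.1052,feed=.02,n=6)
for z in (.083,.088,.094,.100): fr,ft=to(.010,.1052,z,feed=.04)
to(.010,.1052,.15,feed=.1)
p=shot("wrist"); save(p,"seated.png",crop=(150,110,420,300),s=2.8); print(telemetry.get_state()["t"])
E
```

```text
sw -0.003 rad 0.1053 | Frad -0.0 Ftan 0.5 Fz -0.3 t 26.8
sw 0.010 rad 0.1052 | Frad 0.1 Ftan 0.2 Fz 0.1 t 27.1
sw 0.008 rad 0.1052 | Frad -0.2 Ftan 0.6 Fz -0.1 t 27.4
sw 0.008 rad 0.1052 | Frad 0.9 Ftan 0.3 Fz -0.7 t 27.8
sw 0.009 rad 0.1052 | Frad -0.3 Ftan 0.4 Fz -0.3 t 28.1
sw 0.009 rad 0.1052 | Frad -0.6 Ftan 0.4 Fz 0.0 t 28.4
sw 0.016 rad 0.1051 | Frad -0.2 Ftan 0.3 Fz 0.1 t 29.1
29.2
```

View pics/seated.png

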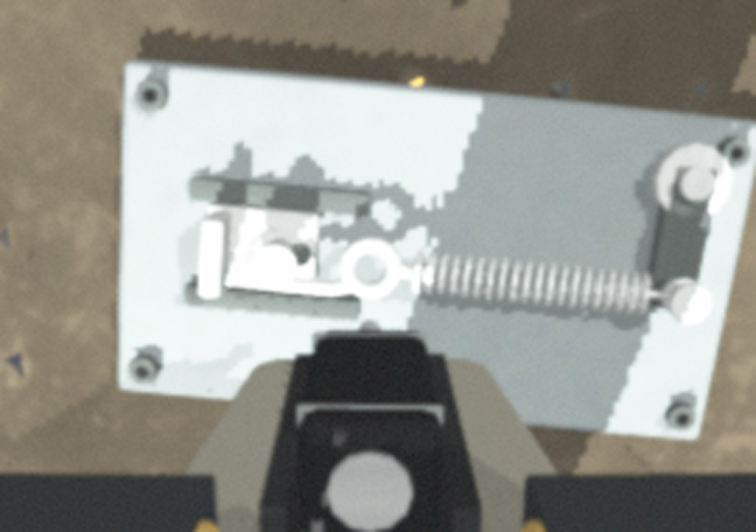

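The hook is round the post with the spring stretched (eye at (370,268), post (275,262)) and the puller is free. Now it goes back to the stand.

```bash
python3 - <<'E'
from h import *
x,y=.5366,-.2612
arm.goto([x,y,.15],down(0)); arm.pause(.2)
print(np.round(telemetry.get_state()["eef_pos"],4)); F0=F(8)
arm.move_linear([x,y,.10],feed=.1); guarded.cmd=np.array([x,y,.10])
ok,df=guarded([x,y,.0665],F0,4,step=.006,feed=.05); print(ok,df.round(1))
if ok:
    ok,df=guarded([x,y,.0645],F0,4,step=.0005,feed=.02); print(ok,df.round(1))
E
```

```text
[ 0.5369 -0.2601  0.1501]
[ 0.5366 -0.2612  0.094 ] [-0.5  0.3  0.6] 31.95
[ 0.5366 -0.2612  0.088 ] [ 0.6 -0.1 -0.4] 32.25
[ 0.5366 -0.2612  0.082 ] [-0.6  0.4  0.7] 32.55
[ 0.5366 -0.2612  0.076 ] [ 0.  -0.6  0.3] 32.85
[ 0.5366 -0.2612  0.07  ] [0.4 0.3 0.2] 33.15
[ 0.5366 -0.2612  0.0665] [0.6 0.2 0.1] 33.43
True [-0.3 -0.   0.7]
[ 0.5366 -0.2612  0.066 ] [0.6 0.2 0.1] 33.78
[ 0.5366 -0.2612  0.0655] [-1.3  0.6  3.4] 34.07
[ 0.5366 -0.2612  0.065 ] [-2.2  1.5  7.5] 34.35
False [-2.2  1.5  7.5]
```

```bash
python3 - <<'E'
from h import *
x,y=.5366,-.2612
arm.move_linear([x,y,.0658],feed=.02); arm.release(); arm.pause(.2)
arm.move_linear([x,y,.20],feed=.12)
arm.goto([.50,-.10,.30],down(np.pi/2)); arm.pause(.3)
p=shot("wrist"); a=p["img"][...,::-1]; q=shot("scene"); b=q["img"][...,::-1][130:340,150:430]
cv2.imwrite("pics/final.png",cv2.resize(np.hstack([cv2.resize(a,(400,300)),cv2.resize(b,(400,300))]),None,fx=1,fy=1))
for n,z in dict(puller_grip=.068,stand_hole=.04,nut_a=0,valve_a=0,pouch=0).items():
    print(n,[(c,x.tolist()) for c,_,x in mark(q,n,z)[:4]])
s=telemetry.get_state(); print(s["opening"],np.round(s["ft_force"],1),s["t"])
E
```

```text
puller_grip [(0.89, [0.5705, -0.3636, 0.068]), (0.55, [0.5366, -0.2582, 0.068]), (0.53, [0.4198, -0.2039, 0.068])]
stand_hole [(0.62, [0.5314, -0.261, 0.04])]
nut_a [(0.64, [0.6429, -0.2257, 0.0]), (0.54, [0.4054, -0.0937, 0.0])]
valve_a [(0.82, [0.5115, -0.3728, 0.0])]
pouch [(0.95, [0.3692, -0.3012, 0.0]), (0.71, [0.5068, 0.1084, 0.0]), (0.36, [0.4083, -0.0984, 0.0])]
0.09175772175172701 [ 0.9  0.3 -0.2] 39.025
```

View pics/final.png

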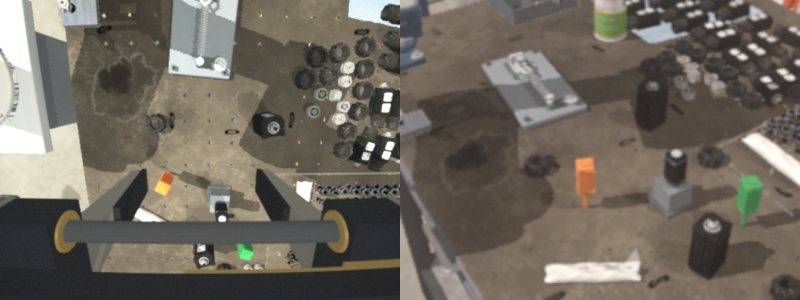

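The puller stands upright in its stand at (672,180), the spring is straight along the plate at (540,85), and the bystanders are where they were. Handing in.

```bash
python3 -c "
from h import *
print(job.hand_in(), telemetry.get_state()['t'])"
```

```text
the job is handed in; nothing more can be done
the job is handed in; nothing more can be done
```

The spring's hook is on the anchor post and the puller is back upright in its stand. I handed the job in with the clock at about 39 s; no verdict is reported.

- **Hooking:** I put the pin through the eye and stretched the spring about 34.5 mm, with a pull of about 9 N. I then swung the hook behind the post. Side force stayed under 1 N and the radial pull stayed steady, so I felt no contact with post or lug.
- **Seating:** Easing off in 1 mm steps, the pull fell gradually from about 8 N to 0 at the expected radius. A close picture then showed the hook round the post.
- **Puller:** I set it down until the collar touched the stand, peaking at 7.5 N, then backed off slightly and let go.
- **Last checks:** In the final pictures the puller is upright, the spring is straight along the plate, and the nuts, pouch and look-alikes are where they were.
- **Disagreement:** In the last scene view the detector did not report the second valve module, and it mistook the plate for a pouch. Both modules are visible in the picture, standing where they were. The wrist camera measured lengths on the plate about 1.5 % short, so I corrected positions using the plate's known size and the point where the spring began to pull.

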